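# Hold a slotted bracket on its studs against a sprung stop

## Robot

A 6-joint arm with a two-finger parallel gripper is mounted at the origin on a cart in front of the work surface, level with it; the furniture and walls round the work are solid. World frame = base frame: x ahead of the robot, y to its left, z up, the work surface at z = 0. Lengths are in m, angles in degrees, forces in N, time in s.
With the tool pointing down it reaches from about 0.3 to 0.75 m from the base axis. Payload 8.5 kg.
Tool frame: the origin (TCP) lies on the centre line of the jaws, within the pads' length; the fingertips stand 17 mm ahead of it and the grasp point (between the pads) lies 2 mm behind it (env.tip_extent is the distance from the TCP to the fingertips, in m); z points along the fingers, y is the direction in which the jaws open and shut (so a half turn about z gives the same grasp; the last joint's range is limited). The gripper opens to 85 mm and grips with 20 to 120 N. Pads are 22 mm wide; open, the fingers measure 114 mm over their backs; the gripper's body (76 mm by 85 mm) begins 54 mm behind the grasp point. The pads swing forward as they close: fully open they stand 13 mm farther back than shut.
Start: joints at [61.576, 21.807, 74.336, -0, 83.858, -12.336], TCP at [0.152, 0.528, 0.217] pointing down, gripper open.
Joint ranges: [-178.18, 178.18], [-50.72, 133.34], [12.68, 142.11], [-81.47, 261.47], [9.98, 163.14], [-165.26, 165.26]. Speed limits (degrees/s): [136.94, 136.94, 180, 180, 180, 180].

## Interface

Orientations are given as a 3x3 rotation matrix whose columns are the frame's x, y, z axes.
In Python, from rig import telemetry, get_image, camera_params, close_job, env gives the robot as it stands.
- The arm moves only by the tool apply_moves, never from a script. Its argument "motion" is a list of rows, each an object of numbers: "tx", "ty", "tz": the shift along the tool's x, y, z in cm; "turn": the turn about the tool's z in degrees; "jaw": the gripper's target within -1 to 1 (fully open at 1, half-way at 0, shut at -1). In form: [{"tx": .., "ty": .., "tz": .., "turn": .., "jaw": ..}, ...]. A call has 1 to 5 rows; each row is the pose to reach, as a shift and turn from the pose measured when the call began, along the tool's axes at that moment; what a row does not reach only later rows make up. A row lasts 1/12 s, in which the tool goes at most 41.7 mm and 7.16 degrees, less where a joint would pass 70% of its speed; a pose out of reach is approached as far as the arm can. A call with a gripper value outside its range is refused whole. The fingers move at their own pace and stop on an object; "squeeze" is the grip in N (left out, the last holds). Time passes only in rows, so rows that repeat a pose let the fingers close. It gives the time, the measured TCP pose, the force and the opening at its end, in the units of the state.
- telemetry.observe(): the state, without advancing time (a new reading comes with each control period).
- get_image(name): name is "scene" or "top" or "wrist"; returns (picture, depth): 480x640x3 uint8, red, green, blue; 480x640 float32, m along the optical axis (not along the pixel's ray), 0 where there is no reading.
- camera_params(name): a dict with "fx", "fy", "cx", "cy" (pixels), "rvec" (rotation vector, rad) and "tvec" (3), from world to camera coordinates, as OpenCV has them. Camera axes: x right, y down, z forward; pixel columns grow to the right and rows downward; lengths in m; the calibration is good to about 2 mm. A picture is of the moment at which its call begins: read the wrist's pose just before it. camera_params takes no time and is no camera call; for the wrist camera it gives the pose at the moment of the call.
- close_job(): hands the job in, once; it reports no verdict.
The state is a dict: "time_s": time; "q": joint angles; "qvel": joint speeds; "joint_efforts": joint torques, N m; "position": TCP position; "tool_rot": TCP orientation; "ft_force": force on the tool from outside, world axes, zero at the start; "wrist_torque": the same for the moment, N m; "grip_width": finger opening in m.
Only numpy, scipy, OpenCV 4.12 (cv2) and the standard library are available. Lean on these libraries where they do the work, as an engineer would, in place of code of your own. Each camera call takes 0.05 s, during which the arm holds its last target. There are 200 camera calls.

## Task

Put the aluminium bracket onto the plywood mounting plate, its two slots over the two studs and its foot flat on the plate, at first clear of the dark stop bar; then slide it along the studs and press its end edge against the spring-backed stop bar with a steady push of about 12 N. Finish there with the fingers still on the bracket, holding that push without letting go, so that a colleague can run the nuts down. Leave the spanner, block plane and sanding block where they lie.

Things in the scene. Friction and masses are not known exactly. Their poses are not given: they have to be found in the camera images.
- bracket: Loose plain aluminium bracket, 0.2 to 0.42 kg, standing on its foot. Foot 80 (x) x 84 (y) x 14 mm thick with two through slots, 51 mm along x, 14 mm wide, centred at x = 0, y = +-26. Amid the foot stands a web 12 mm thick (x), 30 wide (y), its top 65 mm above the underside: grip it across its 12 mm. Same after a half turn. Origin: centre of the foot's underside, z up.
- mount_plate: Fixed plywood plate, waxed and slippery (friction about 0.15), 180 (x) x 130 (y) x 15 mm thick, flat on the bench. Origin: centre of its underside; its x axis points from the studs to the stop bar, within 0.45 rad of straight away from the robot. At x = 62 to 80 mm stands a grey spring block, 32 mm tall above the plate's top. 
- studs (a point): Point midway between the plate's two fixed upright steel studs, on the plate's top (plate x = -20 mm, y = 0, z = 15). Studs: 10 mm thick, tapered to 5 at the tip, 24 mm tall, at y = +26 and -26 mm from here. On them the bracket has 2 mm play to each side and slides from x = -20 to +20 mm from here; its end meets the stop bar at x = -5, and 12 N is at x = +10 mm.
- stop_bar: Dark steel stop bar on the plate, 12 (x) x 100 (y) x 29 mm, from 1.5 to 30.5 mm above the plate's top. Origin: middle of the face toward the studs, at rest at plate x = 15 mm, 31 mm above the bench; axes as the plate's. Pushed along plate +x it slides back up to 30 mm against springs of 0.8 N per mm, no preload: 12 N is 15 mm back.
- spanner: Loose small open-end spanner, 165 x 32 x 8 mm, a bystander lying between the two working places. Origin: centre of its underside, long axis y.
- plane: Loose block plane, 160 x 48 x 56 mm, a bystander at the right. Origin: centre of its underside, long axis y.
- sander: Loose cork sanding block, 112 x 64 x 37 mm, a bystander at the left. Origin: centre of its underside, long axis y.
Mind the look-alikes: they are no part of the job. Leave any red or turquoise look-alike of the bracket alone.

How it is judged:
By the outcome, as a careful person would: the job done as asked, in the order asked, and still so for the second after the job is handed in, while the arm keeps its last pose, push and grip.
It also fails if it takes over 51 s, if anything falls off the work surface, if the arm or the gripper's body presses on something with over 40 N, if the wrist force passes 120 N, or if a joint passes its speed limit or range.

## Working session

There is one attempt and no reset: what is moved stays moved. The work goes in short steps, Python scripts to look and compute and a tool call to move; the robot and the scene stay as the last step left them, time stands still between calls to the robot, and variables do not carry over. Pictures are saved under pics/ and viewed, about 8 in all and at most 12, crops included, and the job is handed in when it is done.

Besides the shell and the picture viewer there is one more tool, called after "Request:" as a command line: name --argument value ..., lists and objects as JSON in quotes. apply_moves: Moves the arm, as the interface text tells. Its arguments: {"type":"object","properties":{"motion":{"type":"array"},"squeeze":{"type":"number"}},"required":["motion"]}

```bash
ls; mkdir -p pics; cat > h.py <<'E'
import numpy as np, cv2
from rig import telemetry, get_image, camera_params, close_job, env
def cam(n):
    p=camera_params(n); R=cv2.Rodrigues(np.array(p["rvec"],float))[0]; return p,R,np.array(p["tvec"],float).ravel()
def ray(c,u,v,z):
    p,R,t=c; d=R.T@np.array([(u-p["cx"])/p["fx"],(v-p["cy"])/p["fy"],1]); o=-R.T@t
    return o+d*(z-o[2])/d[2]
def cloud(c,dep):
    p,R,t=c; v,u=np.indices(dep.shape)
    P=np.stack([(u-p["cx"])/p["fx"]*dep,(v-p["cy"])/p["fy"]*dep,dep],-1)
    return (P-t)@R
def proj(c,X):
    p,R,t=c; q=np.atleast_2d(X)@R.T+t
    return np.c_[q[:,0]/q[:,2]*p["fx"]+p["cx"],q[:,1]/q[:,2]*p["fy"]+p["cy"]]
def save(n,im): cv2.imwrite(f"pics/{n}.png",im[:,:,::-1])
E
python3 - <<'E'
from h import *
s=telemetry.observe(); print(s)
for n in("scene","top"):
    c=cam(n); im,d=get_image(n); save(n,im); np.savez(n+".npz",im=im,d=d,R=c[1],t=c[2]); print(n,c)
E
```

```text
pics
{'time_s': 0.0, 'q': array([ 6.15754297e+01,  2.18412225e+01,  7.43849090e+01, -1.61440548e-03,
        8.38598765e+01, -1.23348251e+01]), 'qvel': array([-0.11491598, -0.01664567,  0.00418237,  0.00198103,  0.01060605,
        0.05456787]), 'joint_efforts': array([ 5.57168623e-04, -4.48465490e+01, -2.31280750e+01, -1.47937794e-04,
        4.70163432e-03,  8.93474606e-06]), 'position': array([0.1522716 , 0.52816403, 0.21630872]), 'tool_rot': array([[-9.60829512e-01,  2.77139265e-01, -6.89898389e-04],
       [ 2.77139968e-01,  9.60828632e-01, -1.33348858e-03],
       [ 2.93312081e-04, -1.47245360e-03, -9.99998873e-01]]), 'ft_force': array([0.39949525, 0.17955618, 0.80795156]), 'wrist_torque': array([-0.02147906,  0.05861276, -0.03177837]), 'grip_width': 0.08561399339998331}
scene ({'fx': 612.6731205484913, 'fy': 612.6731205484913, 'cx': 320.08261046387196, 'cy': 238.36861232933543, 'rvec': array([ 1.91872741, -0.61960196,  0.37922197]), 'tvec': array([-0.39518014,  0.18384501,  1.31015621])}, array([[ 0.81664123, -0.57695227, -0.01493916],
       [-0.2491952 , -0.32913706, -0.91080764],
       [ 0.5205755 ,  0.74752583, -0.41256063]]), array([-0.39518014,  0.18384501,  1.31015621]))
top ({'fx': 446.76660734252187, 'fy': 446.76660734252187, 'cx': 323.224368765449, 'cy': 234.70613774629504, 'rvec': array([ 2.16633776, -2.12116887,  0.15301991]), 'tvec': array([-8.63161966e-05,  4.73613688e-01,  1.17819569e+00])}, array([[ 0.02121963, -0.99977268, -0.0020769 ],
       [-0.98912262, -0.02069105, -0.14563075],
       [ 0.14555467,  0.00514454, -0.98933683]]), array([-8.63161966e-05,  4.73613688e-01,  1.17819569e+00]))
```

View pics/top.png

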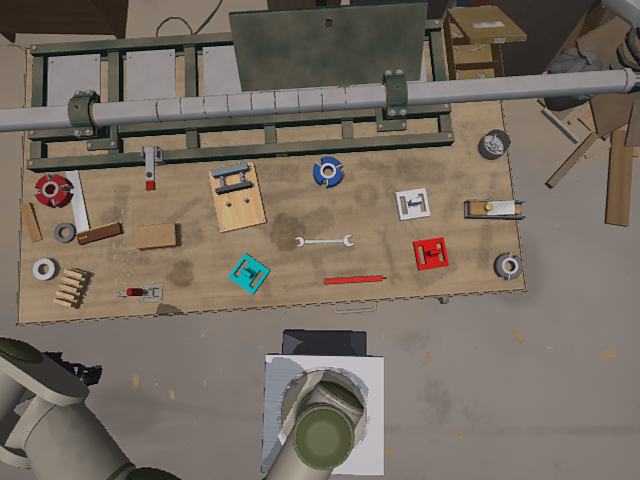

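View pics/scene.png

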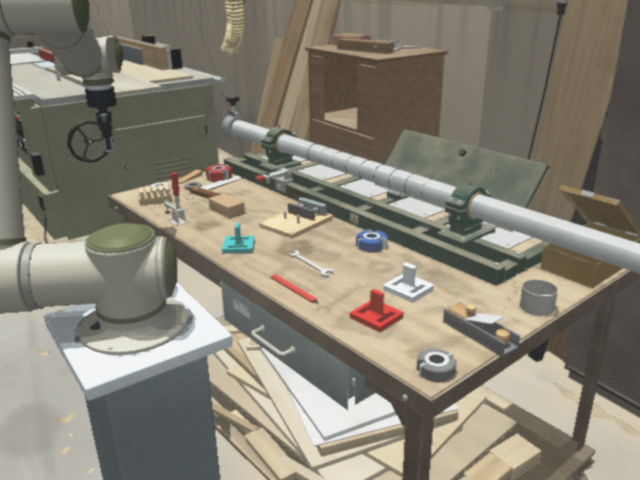

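The top view shows three bracket shapes: plain aluminium at (413,204), red at (431,253) and turquoise at (249,273). The plain one fits the description, and the other two are the coloured look-alikes. The plate is at (238,197), with studs at about (226,201) and (247,200) and the bar at (236,183). The spanner is at (325,241).

```bash
python3 - <<'E'
from h import *
T=np.load("top.npz");S=np.load("scene.npz")
a=cv2.resize(T["im"][165:245,370:470],(500,400),interpolation=cv2.INTER_CUBIC)
b=cv2.resize(T["im"][150:240,195:285],(400,400),interpolation=cv2.INTER_CUBIC)[:,:300]
save("crop",np.hstack([a,b]))
c=cam("top");P=cloud(c,T["d"]); cs=cam("scene");Q=cloud(cs,S["d"])
for n,(u,v) in dict(webtop=(413,203),foot=(404,212),plate=(238,215),pipe=(240,105),pipe2=(330,95),bench=(370,220)).items(): print(n,P[v,u].round(4))
for n,(u,v) in dict(webtop=(409,267),foot=(398,288),plate=(290,226),pipe=(370,165)).items(): print("s",n,Q[v,u].round(4))
# bracket mask
def brack(im,win):
    hsv=cv2.cvtColor(im,cv2.COLOR_RGB2HSV); m=((hsv[...,1]<40)&(hsv[...,2]>150)).astype(np.uint8)
    k=np.zeros_like(m);x0,x1,y0,y1=win;k[y0:y1,x0:x1]=1;return m&k
m=brack(T["im"],(385,440,180,228)); cn=max(cv2.findContours(m,0,2)[0],key=cv2.contourArea)
pts=np.array([ray(c,u,v,.014)[:2] for u,v in cn[:,0]],np.float32); print("bracket rect",cv2.minAreaRect(pts))
Z=P[...,2]; w=(m>0)&(Z>.045); print("web pts",w.sum(),P[w].mean(0),Z[m>0].max())
# plate
M=(Z>.008)&(Z<.022);k=np.zeros_like(M);k[160:235,205:270]=1; M&=k
print("plate z",np.median(Z[M]),M.sum())
hsv=cv2.cvtColor(T["im"],cv2.COLOR_RGB2HSV)
print(hsv[215,238],hsv[200,280])
E
```

```text
webtop [ 0.5626 -0.2309  0.0522]
foot [ 0.5482 -0.216  -0.0012]
plate [0.5265 0.2476 0.0167]
pipe [0.7842 0.228  0.1588]
pipe2 [ 8.130e-01 -4.000e-04  1.647e-01]
bench [ 0.5227 -0.1201  0.0019]
s webtop [ 0.5613 -0.2428  0.0645]
s foot [ 0.5347 -0.2379  0.0167]
s plate [0.5343 0.2195 0.0151]
s pipe [0.7815 0.1664 0.1613]
bracket rect ((0.5700888633728027, -0.2373865246772766), (0.08015502244234085, 0.0838572233915329), 9.713447570800781)
web pts 45 [ 0.55807635 -0.22653965  0.11715128] 1.2346049268594002
plate z 0.014805847137874575 2267
[ 17 103 195] [ 17  76 134]
```

View pics/crop.png

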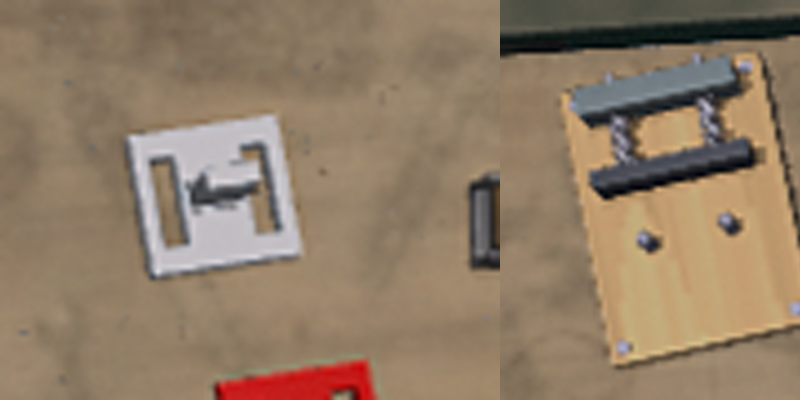

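The enlarged crop confirms the plain bracket on the left, with slots and web visible and turned about +10°. The plate shows two studs, the dark bar, springs and a grey block, also turned about +10°. Next I'll work out both poses and the wrist camera's offset.

```bash
cat >> h.py <<'E'
def to(target,yaw):
    """shift in tool axes (cm) and turn (deg) so that TCP gets to target, tool y at world yaw"""
    s=telemetry.observe(); R=s["tool_rot"]; d=R.T@(np.array(target)-s["position"])*100
    y=np.degrees(np.arctan2(R[1,1],R[0,1])); t=((y-yaw+180)%360)-180
    print("t",s["time_s"],"pos",s["position"].round(4),"yaw",round(y,2),"F",s["ft_force"].round(2),"w",round(s["grip_width"],4),"-> shift cm",d.round(2),"turn",round(t,2))
E
python3 - <<'E'
from h import *
c=cam("top")
def w(u,v,z): return ray(c,195+(u-500)/4.4444,150+v/4.4444,z)[:2]
a,b=w(650,236,.037),w(729,219,.037); print("stud tips",a,b,(a+b)/2, np.degrees(np.arctan2(*(a-b)[::-1]))-90)
l=w(615,365,.015)-w(565,95,.015); print("plate edge yaw",np.degrees(np.arctan2(-l[1],-l[0])))
p,R,t=cam("wrist"); s=telemetry.observe(); o=-R.T@t; print("cam in tool",s["tool_rot"].T@(o-s["position"]),"axis",s["tool_rot"].T@R[2],p["fx"],p["cx"],p["cy"], env.tip_extent)
to([.5,.21,.25],10)
E
```

```text
stud tips [0.55524397 0.27046723] [0.56696208 0.22226473] [0.56110302 0.24636598] 13.663650669641527
plate edge yaw 13.43229223953202
cam in tool [ 0.0703298   0.00020684 -0.15655031] axis [-2.76345026e-01 -3.56249973e-04  9.61058427e-01] 424.0802258565298 321.55986052627765 235.11298069446616 0.017
t 0.1 pos [0.1523 0.5282 0.2164] yaw 73.91 F [-0.91  0.6   0.3 ] w 0.085 -> shift cm [-42.23 -20.94  -3.35] turn 63.91
```

Request:
apply_moves --motion '[{"tx": -3.7,"ty": -1.2,"tz": -0.7,"turn": 5,"jaw": 1},{"tx": -7.4,"ty": -2.5,"tz": -1.4,"turn": 10,"jaw": 1},{"tx": -11.1,"ty": -3.7,"tz": -2.1,"turn": 15,"jaw": 1},{"tx": -14.8,"ty": -5,"tz": -2.8,"turn": 20,"jaw": 1},{"tx": -18.5,"ty": -6.2,"tz": -3.3,"turn": 25,"jaw": 1}]'

```text
time_s: 0.52
position: [0.314, 0.4161, 0.2498]
tool_rot: [[-0.751, 0.66, -0.001], [0.66, 0.751, -0.001], [-0.0, -0.001, -1.0]]
ft_force: [0.8, 1.5, -0.7]
grip_width: 0.0856
```

```bash
python3 -c "
from h import *
to([.55,.24,.25],13.5)"
```

```text
t 0.5167 pos [0.314  0.4161 0.2498] yaw 48.68 F [ 0.77  1.46 -0.69] w 0.0856 -> shift cm [-2.935e+01  2.360e+00 -2.000e-02] turn 35.18
```

Request:
apply_moves --motion '[{"tx": -4,"ty": 0.3,"tz": 0,"turn": 5,"jaw": 1},{"tx": -8,"ty": 0.6,"tz": 0,"turn": 11,"jaw": 1},{"tx": -12,"ty": 1,"tz": 0,"turn": 17,"jaw": 1},{"tx": -16,"ty": 1.3,"tz": 0,"turn": 23,"jaw": 1},{"tx": -20,"ty": 1.6,"tz": 0,"turn": 29,"jaw": 1}]'

```text
time_s: 0.93
position: [0.476, 0.2945, 0.2496]
tool_rot: [[-0.332, 0.943, -0.001], [0.943, 0.332, -0.001], [-0.001, -0.002, -1.0]]
ft_force: [1.0, 0.9, 0.1]
grip_width: 0.0853
```

```bash
python3 -c "
from h import *
to([.55,.24,.25],13.5)"
```

```text
t 0.9333 pos [0.476  0.2945 0.2496] yaw 19.38 F [1.   0.92 0.06] w 0.0853 -> shift cm [-7.59  5.17 -0.04] turn 5.88
```

Request:
apply_moves --motion '[{"tx": -2.5,"ty": 1.7,"turn": 3,"tz": 0,"jaw": 1},{"tx": -5,"ty": 3.4,"turn": 6,"tz": 0,"jaw": 1},{"tx": -7.6,"ty": 5.2,"turn": 6,"tz": 0,"jaw": 1},{"tx": -7.6,"ty": 5.2,"turn": 6,"tz": 0,"jaw": 1},{"tx": -7.6,"ty": 5.2,"turn": 6,"tz": 0,"jaw": 1}]'

```text
time_s: 1.35
position: [0.551, 0.239, 0.2485]
tool_rot: [[-0.229, 0.973, -0.003], [0.973, 0.229, -0.002], [-0.001, -0.003, -1.0]]
ft_force: [0.0, -0.5, -0.5]
grip_width: 0.0854
```

```bash
python3 - <<'E'
from h import *
to([.55,.24,.25],13.5)
c=cam("wrist"); im,d=get_image("wrist"); save("w1",im); np.savez("w1.npz",im=im,d=d,c=np.array(c,object))
E
```

```text
t 1.35 pos [0.551  0.239  0.2485] yaw 13.25 F [ 0.02 -0.51 -0.48] w 0.0854 -> shift cm [ 0.12 -0.07 -0.15] turn -0.25
```

View pics/w1.png

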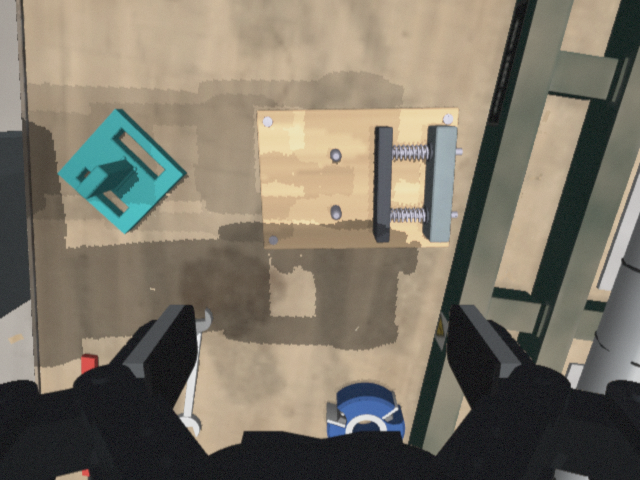

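The wrist view shows the studs at about (336,155) and (336,212), and the bar's stud-side top edge at u≈376 from v=127 to 241. The plate's corners are near (257,108) and (458,108). I'll segment these.

```bash
cat > plate.py <<'E'
from h import *
import sys
f=sys.argv[1]
D=np.load(f,allow_pickle=True); im,d=D["im"],D["d"]; c=tuple(D["c"])
hsv=cv2.cvtColor(im,cv2.COLOR_RGB2HSV); P=cloud(c,d)
out=im.copy(); 
m=(hsv[...,1]<70).astype(np.uint8)
ws=[tuple(map(int,a.split(","))) for a in sys.argv[2:]]  # u0,u1,v0,v1 studA, studB, bar
for i,(u0,u1,v0,v1) in enumerate(ws):
    k=np.zeros_like(m);k[v0:v1,u0:u1]=m[v0:v1,u0:u1]
    cn=max(cv2.findContours(k,0,1)[0],key=cv2.contourArea)[:,0]
    r=cv2.minAreaRect(cn); zs=P[v0:v1,u0:u1,2]
    print(i,"area",k.sum(),"px rect",np.round(r[0],1),np.round(r[1],1),round(r[2],1),"zmax",np.percentile(zs[(zs>0)&(zs<.1)],[50,90,97]).round(4), "bbox",cn.min(0),cn.max(0))
    h=.0455 if i==2 else .03
    w=np.array([ray(c,*q,h)[:2] for q in cn]).astype(np.float32); q=cv2.minAreaRect(w); print("   world rect@%.4f"%h,q, )
    cv2.drawContours(out,[cn[:,None]],-1,(255,0,255),1)
E
python3 plate.py w1.npz 325,347,145,166 325,347,202,224 366,394,120,250
python3 - <<'E'
from h import *
D=np.load("w1.npz",allow_pickle=True); save("w1c",cv2.resize(D["im"][100:255,250:465],None,fx=3.6,fy=3.6,interpolation=cv2.INTER_CUBIC))
E
```

```text
0 area 132 px rect [335.2 154.9] [13.4 11.2] 63.4 zmax [0.015  0.0374 0.0386] bbox [330 148] [341 162]
   world rect@0.0300 ((0.5535553693771362, 0.2755322754383087), (0.009707368910312653, 0.011628909036517143), 40.71971130371094)
1 area 148 px rect [335.5 212. ] [14. 11.] 90.0 zmax [0.015  0.0371 0.0386] bbox [330 205] [341 219]
   world rect@0.0300 ((0.5660000443458557, 0.2259800136089325), (0.009994491003453732, 0.013025247491896152), 13.580255508422852)
2 area 2151 px rect [383.4 184. ] [ 20.9 116.2] 1.3 zmax [0.0346 0.0456 0.0462] bbox [372 126] [393 242]
   world rect@0.0455 ((0.5992968678474426, 0.2607794404029846), (0.018231844529509544, 0.0997428223490715), 13.870128631591797)
```

View pics/w1c.png

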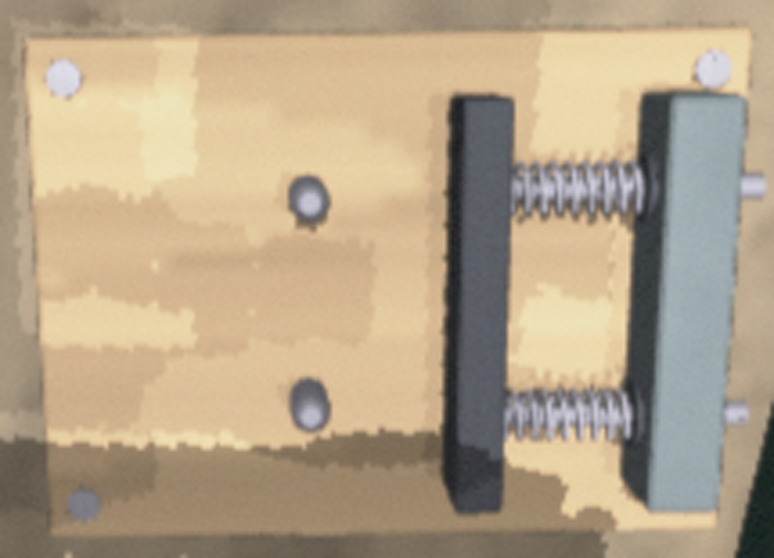

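```bash
python3 - <<'E'
from h import *
D=np.load("w1.npz",allow_pickle=True); c=tuple(D["c"])
def w(u,v,z): return ray(c,250+u/3.6-.36,100+v/3.6-.36,z)[:2]
def rep(n,a,b,rot=90):
    d=a-b; print(n,a.round(4),b.round(4),"mid",((a+b)/2).round(4),"len",np.linalg.norm(d).round(4),"yaw",round(np.degrees(np.arctan2(d[1],d[0]))-rot,2))
rep("tips",w(310,206,.038),w(311,412,.038))
rep("stud@base",ray(c,335.5,153,.015)[:2],ray(c,335.5,210.5,.015)[:2])
rep("bar front top",w(463,97,.0455),w(456,511,.0455))
rep("plate near",w(27,38,.015),w(50,535,.015))
rep("plate far",w(751,30,.015),w(718,527,.015))
rep("plate left",w(751,30,.015),w(27,38,.015),0)
# triangulate stud tips between top & wrist
ct=cam("top")
def P(c): return np.diag([1,1,1])@np.array([[c[0]["fx"],0,c[0]["cx"]],[0,c[0]["fy"],c[0]["cy"]],[0,0,1]])@np.c_[c[1],c[2]]
for a,b in (((310,206),(650,236)),((311,412),(729,219))):
    X=cv2.triangulatePoints(P(c),P(ct),np.array([250+a[0]/3.6,100+a[1]/3.6]),np.array([195+(b[0]-500)/4.444,150+b[1]/4.444])); print("tri",(X[:3]/X[3]).ravel().round(4))
to([.545,-.230,.25],9.7)
E
```

```text
tips [0.554  0.2747] [0.5662 0.226 ] mid [0.5601 0.2504] len 0.0502 yaw 14.08
stud@base [0.5541 0.276 ] [0.5669 0.2241] mid [0.5605 0.2501] len 0.0534 yaw 13.79
bar front top [0.5817 0.3073] [0.6063 0.2116] mid [0.594  0.2595] len 0.0988 yaw 14.39
plate near [0.4779 0.2963] [0.5081 0.1718] mid [0.493 0.234] len 0.1281 yaw 13.6
plate far [0.6499 0.3387] [0.6817 0.2153] mid [0.6658 0.277 ] len 0.1274 yaw 14.43
plate left [0.6499 0.3387] [0.4779 0.2963] mid [0.5639 0.3175] len 0.1771 yaw 13.87
tri [0.5561 0.273  0.0279]
tri [0.568  0.2237 0.0299]
t 1.4 pos [0.5501 0.2399 0.2489] yaw 13.34 F [-0.1   0.01  0.18] w 0.0855 -> shift cm [-4.560e+01 -1.134e+01 -4.000e-02] turn 3.64
```

Request:
apply_moves --motion '[{"tx": -3.9,"ty": -0.8,"tz": 0,"turn": 1,"jaw": 1},{"tx": -7.8,"ty": -1.5,"tz": 0,"turn": 2,"jaw": 1},{"tx": -11.7,"ty": -2.3,"tz": 0,"turn": 3,"jaw": 1},{"tx": -15.6,"ty": -3,"tz": 0,"turn": 3.6,"jaw": 1},{"tx": -19.5,"ty": -3.8,"tz": 0,"turn": 3.6,"jaw": 1}]'

```text
time_s: 1.82
position: [0.5572, 0.041, 0.2495]
tool_rot: [[-0.171, 0.985, -0.002], [0.985, 0.171, -0.001], [-0.001, -0.003, -1.0]]
ft_force: [0.2, 0.2, -0.3]
grip_width: 0.0856
```

```bash
python3 -c "
from h import *
to([.57,-.237,.25],9.7)"
```

```text
t 1.8167 pos [0.5572 0.041  0.2495] yaw 9.84 F [ 0.2   0.2  -0.25] w 0.0856 -> shift cm [-2.761e+01 -3.490e+00 -2.000e-02] turn 0.14
```

Request:
apply_moves --motion '[{"tx": -4,"ty": -0.5,"tz": 0,"turn": 0,"jaw": 1},{"tx": -8,"ty": -1,"tz": 0,"turn": 0,"jaw": 1},{"tx": -12,"ty": -1.5,"tz": 0,"turn": 0,"jaw": 1},{"tx": -16,"ty": -2,"tz": 0,"turn": 0,"jaw": 1},{"tx": -20,"ty": -2.5,"tz": 0,"turn": 0,"jaw": 1}]'

```text
time_s: 2.23
position: [0.5663, -0.1607, 0.2501]
tool_rot: [[-0.173, 0.985, -0.002], [0.985, 0.173, -0.001], [-0.001, -0.002, -1.0]]
ft_force: [-0.2, 0.2, 0.4]
grip_width: 0.0854
```

Request:
apply_moves --motion '[{"tx": -3.5,"ty": -0.4,"tz": 0.8,"turn": 0,"jaw": 1},{"tx": -7,"ty": -0.9,"tz": 1.5,"turn": 0,"jaw": 1},{"tx": -8,"ty": -1.0,"tz": 2,"turn": 0,"jaw": 1},{"tx": -8,"ty": -1,"tz": 2,"turn": 0,"jaw": 1},{"tx": -8,"ty": -1,"tz": 2,"turn": 0,"jaw": 1}]'

```text
time_s: 2.65
position: [0.5701, -0.2399, 0.2302]
tool_rot: [[-0.173, 0.985, -0.003], [0.985, 0.173, -0.0], [0.0, -0.003, -1.0]]
ft_force: [0.2, 0.8, -0.1]
grip_width: 0.0855
```

```bash
python3 - <<'E'
from h import *
to([.57,-.237,.25],9.7)
c=cam("wrist"); im,d=get_image("wrist"); save("w2",im); np.savez("w2.npz",im=im,d=d,c=np.array(c,object))
E
```

```text
t 2.65 pos [ 0.5701 -0.2399  0.2302] yaw 9.98 F [ 0.21  0.79 -0.05] w 0.0855 -> shift cm [ 0.28  0.03 -1.98] turn 0.28
```

View pics/w2.png

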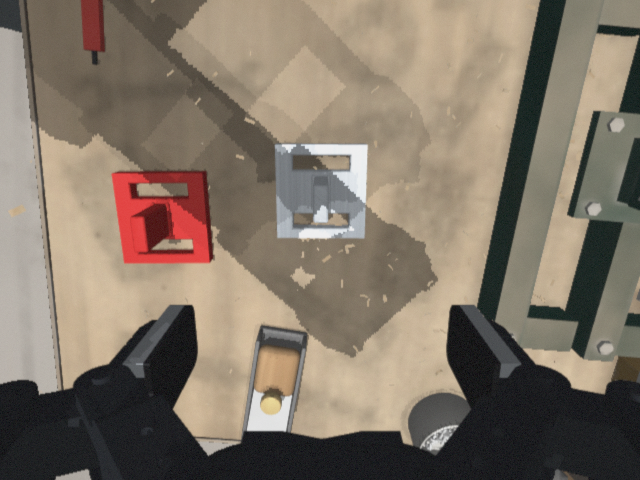

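The bracket's foot spans about (275,144) to (367,239), squarely aligned with the tool, with the web near (321,195).

```bash
python3 - <<'E'
from h import *
D=np.load("w2.npz",allow_pickle=True); im=D["im"];c=tuple(D["c"]); P=cloud(c,D["d"])
hsv=cv2.cvtColor(im,cv2.COLOR_RGB2HSV); L=((hsv[...,1]<55)|((hsv[...,0]>95)&(hsv[...,0]<135))).astype(np.uint8)
k=np.zeros_like(L);k[130:255,260:385]=L[130:255,260:385]
cn=max(cv2.findContours(k,0,1)[0],key=cv2.contourArea)[:,0]; print(cv2.minAreaRect(cn))
w=np.array([ray(c,u,v,.014)[:2] for u,v in cn],np.float32); r=cv2.minAreaRect(w);print("foot",r)
q=P[130:255,260:385]; s=(q[...,2]>.055)&(q[...,2]<.08); print("webtop",s.sum(),np.median(q[s],0),cv2.minAreaRect(q[s][:,:2].astype(np.float32)))
s=(q[...,2]>.008)&(q[...,2]<.02); print("foot z",np.median(q[s],0))
pt=cv2.boxPoints(r); print(pt)
to([*r[0],.15],10)
E
```

```text
((312.39154052734375, 189.07537841796875), (109.79090118408203, 103.3468246459961), 2.7702157497406006)
foot ((0.5617554783821106, -0.23680469393730164), (0.09487272053956985, 0.0939227044582367), 8.865242958068848)
webtop 581 [ 0.56771884 -0.2368949   0.06438131] ((0.5681325793266296, -0.23753975331783295), (0.01163017563521862, 0.02956995740532875), 9.693344116210938)
foot z [ 0.56811771 -0.2359587   0.01362193]
[[ 0.5076486  -0.19771482]
 [ 0.5221231  -0.2905155 ]
 [ 0.61586237 -0.27589458]
 [ 0.60138786 -0.18309388]]
t 2.7 pos [ 0.5704 -0.2393  0.2307] yaw 10.04 F [ 0.13 -0.47  0.23] w 0.0855 -> shift cm [ 0.4  -0.79  8.07] turn 0.04
```

Request:
apply_moves --motion '[{"tx": 0.2,"ty": -0.2,"tz": 3.5,"turn": 0.3,"jaw": 1},{"tx": 0.2,"ty": -0.2,"tz": 7,"turn": 0.3,"jaw": 1},{"tx": 0.2,"ty": -0.2,"tz": 10.5,"turn": 0.3,"jaw": 1},{"tx": 0.2,"ty": -0.2,"tz": 13,"turn": 0.3,"jaw": 1},{"tx": 0.2,"ty": -0.2,"tz": 13,"turn": 0.3,"jaw": 1}]'

```text
time_s: 3.12
position: [0.5661, -0.2343, 0.0966]
tool_rot: [[-0.172, 0.985, -0.009], [0.985, 0.172, 0.004], [0.006, -0.008, -1.0]]
ft_force: [0.1, 0.4, 0.5]
grip_width: 0.0855
```

```bash
python3 - <<'E'
from h import *
to([.5684,-.2374,.043],9.7)
E
```

```text
t 3.1167 pos [ 0.5661 -0.2343  0.0966] yaw 9.88 F [0.06 0.38 0.45] w 0.0855 -> shift cm [-0.37  0.22  5.36] turn 0.18
```

Request:
apply_moves --motion '[{"tx": -0.3,"ty": 0.2,"tz": 2,"turn": 0.2,"jaw": 1},{"tx": -0.3,"ty": 0.2,"tz": 4,"turn": 0.2,"jaw": 1},{"tx": -0.3,"ty": 0.2,"tz": 5.3,"turn": 0.2,"jaw": 1},{"tx": -0.3,"ty": 0.2,"tz": 5.3,"turn": 0.2,"jaw": 1},{"tx": -0.3,"ty": 0.2,"tz": 5.3,"turn": 0.2,"jaw": 1}]'

```text
time_s: 3.53
position: [0.569, -0.236, 0.0454]
tool_rot: [[-0.169, 0.986, -0.007], [0.986, 0.17, 0.003], [0.004, -0.007, -1.0]]
ft_force: [-0.5, 0.5, -0.3]
grip_width: 0.0855
```

```bash
python3 - <<'E'
from h import *
to([.5684,-.2374,.043],9.7); print(telemetry.observe()["tool_rot"].round(4))
E
```

```text
t 3.5333 pos [ 0.569  -0.236   0.0454] yaw 9.76 F [-0.52  0.45 -0.26] w 0.0855 -> shift cm [-0.13 -0.08  0.24] turn 0.06
[[-0.1695  0.9855 -0.0073]
 [ 0.9855  0.1695  0.0032]
 [ 0.0044 -0.0067 -1.    ]]
```

Request:
apply_moves --motion '[{"tx": -0.1,"ty": -0.1,"tz": 0.2,"turn": 0,"jaw": 0},{"tx": -0.1,"ty": -0.1,"tz": 0.2,"turn": 0,"jaw": -0.5},{"tx": -0.1,"ty": -0.1,"tz": 0.2,"turn": 0,"jaw": -1},{"tx": -0.1,"ty": -0.1,"tz": 0.2,"turn": 0,"jaw": -1},{"tx": -0.1,"ty": -0.1,"tz": 0.2,"turn": 0,"jaw": -1}]' --squeeze 80

```text
time_s: 3.95
position: [0.5683, -0.2373, 0.0439]
tool_rot: [[-0.169, 0.986, -0.007], [0.986, 0.169, 0.003], [0.004, -0.006, -1.0]]
ft_force: [-0.8, 0.1, -0.1]
grip_width: 0.0259
```

Request:
apply_moves --motion '[{"tx": 0,"ty": 0,"tz": 0,"turn": 0,"jaw": -1},{"tx": 0,"ty": 0,"tz": 0,"turn": 0,"jaw": -1},{"tx": 0,"ty": 0,"tz": 0,"turn": 0,"jaw": -1},{"tx": 0,"ty": 0,"tz": 0,"turn": 0,"jaw": -1}]'

```text
time_s: 4.28
position: [0.5682, -0.2373, 0.0444]
tool_rot: [[-0.169, 0.986, -0.007], [0.986, 0.169, 0.003], [0.004, -0.006, -1.0]]
ft_force: [-3.1, 0.3, 4.2]
grip_width: 0.0093
```

```bash
python3 - <<'E'
from h import *
to([.5684,-.2374,.043],9.7); print(telemetry.observe()["tool_rot"].round(4))
E
```

```text
t 4.2833 pos [ 0.5682 -0.2373  0.0444] yaw 9.75 F [-3.1   0.35  4.15] w 0.0093 -> shift cm [-0.01  0.02  0.14] turn 0.05
[[-0.1694  0.9855 -0.0066]
 [ 0.9855  0.1694  0.0026]
 [ 0.0037 -0.0061 -1.    ]]
```

Request:
apply_moves --motion '[{"tx": 0,"ty": 0,"tz": -1,"turn": 0,"jaw": -1},{"tx": 0,"ty": 0,"tz": -3,"turn": 0,"jaw": -1},{"tx": 0,"ty": 0,"tz": -5,"turn": 0,"jaw": -1},{"tx": 0,"ty": 0,"tz": -6,"turn": 0,"jaw": -1},{"tx": 0,"ty": 0,"tz": -6,"turn": 0,"jaw": -1}]'

```text
time_s: 4.7
position: [0.5695, -0.238, 0.1066]
tool_rot: [[-0.169, 0.986, -0.003], [0.986, 0.169, 0.0], [0.001, -0.003, -1.0]]
ft_force: [0.3, -0.0, -4.4]
grip_width: 0.0093
```

Request:
apply_moves --motion '[{"tx": 0,"ty": 0,"tz": -1,"turn": 0,"jaw": -1},{"tx": 0,"ty": 0,"tz": -3,"turn": 0,"jaw": -1},{"tx": 0,"ty": 0,"tz": -5,"turn": 0,"jaw": -1},{"tx": 0,"ty": 0,"tz": -5,"turn": 0,"jaw": -1},{"tx": 0,"ty": 0,"tz": -5,"turn": 0,"jaw": -1}]'

```text
time_s: 5.12
position: [0.5697, -0.238, 0.1564]
tool_rot: [[-0.169, 0.986, -0.003], [0.986, 0.169, 0.0], [0.001, -0.003, -1.0]]
ft_force: [0.0, 0.7, -4.9]
grip_width: 0.0089
```

```bash
python3 - <<'E'
from h import *
to([.548,.247,.15],14)
c=cam("wrist"); im,d=get_image("wrist"); save("w3",im); np.savez("w3.npz",im=im,d=d,c=np.array(c,object))
P=cloud(c,d); s=telemetry.observe(); 
T=(P-s["position"])@s["tool_rot"]; print(s["tool_rot"].round(4)); np.save("T3.npy",T)
m=(T[...,2]>.018)&(T[...,2]<.036)&(abs(T[...,0])<.06)&(abs(T[...,1])<.06)
print(m.sum(), cv2.minAreaRect(T[m][:,:2].astype(np.float32)), np.percentile(T[m],[2,50,98],axis=0).round(4))
E
```

```text
t 5.1167 pos [ 0.5697 -0.238   0.1564] yaw 9.76 F [ 0.02  0.66 -4.89] w 0.0089 -> shift cm [48.16  6.08  0.65] turn -4.24
[[-0.1694  0.9855 -0.0049]
 [ 0.9855  0.1694  0.0016]
 [ 0.0024 -0.0046 -1.    ]]
18212 ((-0.000994507223367691, 0.0007605776190757751), (0.08448155224323273, 0.08039814978837967), 0.06686858832836151) [[-0.0356 -0.0382  0.0278]
 [ 0.0099  0.0016  0.0298]
 [ 0.0408  0.0397  0.0332]]
```

View pics/w3.png

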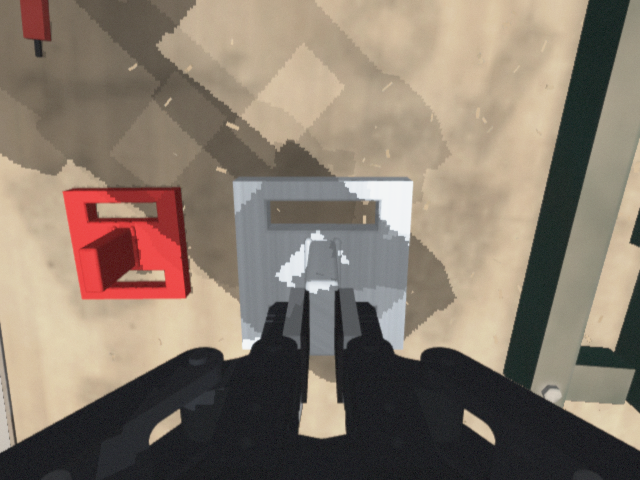

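Bracket held: width is 9 mm and the load about 4.5 N. Seen in the tool frame, its foot is centred at (-1, +0.8) mm, square to the tool, with the underside about 44 mm below the TCP. I'll carry it over.

Request:
apply_moves --motion '[{"tx": 3,"ty": 0.4,"tz": 0,"turn": -0.4,"jaw": -1},{"tx": 7,"ty": 0.9,"tz": 0,"turn": -0.8,"jaw": -1},{"tx": 11,"ty": 1.4,"tz": 0,"turn": -1.2,"jaw": -1},{"tx": 15,"ty": 1.9,"tz": 0,"turn": -1.6,"jaw": -1},{"tx": 19,"ty": 2.4,"tz": 0,"turn": -2,"jaw": -1}]'

```text
time_s: 5.58
position: [0.5594, -0.0444, 0.1536]
tool_rot: [[-0.204, 0.979, -0.008], [0.979, 0.204, 0.003], [0.004, -0.008, -1.0]]
ft_force: [1.0, 0.3, -3.9]
grip_width: 0.0087
```

Request:
apply_moves --motion '[{"tx": 4,"ty": 0.5,"tz": 0,"turn": -0.4,"jaw": -1},{"tx": 8,"ty": 1,"tz": 0,"turn": -0.8,"jaw": -1},{"tx": 12,"ty": 1.5,"tz": 0,"turn": -1.2,"jaw": -1},{"tx": 16,"ty": 2,"tz": 0,"turn": -1.6,"jaw": -1},{"tx": 19,"ty": 2.4,"tz": 0,"turn": -2,"jaw": -1}]'

```text
time_s: 6.0
position: [0.5425, 0.1494, 0.1524]
tool_rot: [[-0.239, 0.971, -0.012], [0.971, 0.239, 0.003], [0.006, -0.011, -1.0]]
ft_force: [0.2, -1.0, -4.2]
grip_width: 0.0088
```

```bash
python3 - <<'E'
from h import *
T=np.load("T3.npy"); m=(T[...,2]>.026)&(T[...,2]<.034)&(abs(T[...,0])<.045)&(abs(T[...,1])<.042)&(abs(T[...,1])>.02)
Q=T[m]; A=np.c_[Q[:,:2],np.ones(len(Q))]; print("plane",np.linalg.lstsq(A,Q[:,2],rcond=None)[0])
to([.5477,.2482,.120],14); print(telemetry.observe()["tool_rot"].round(4))
E
```

```text
plane [ 0.00760302 -0.00713738  0.02975553]
t 6.0 pos [0.5425 0.1494 0.1524] yaw 13.84 F [ 0.22 -1.03 -4.16] w 0.0088 -> shift cm [9.45 2.9  3.27] turn -0.16
[[-0.2392  0.9709 -0.0118]
 [ 0.971   0.2392  0.0031]
 [ 0.0058 -0.0107 -0.9999]]
```

Request:
apply_moves --motion '[{"tx": 3,"ty": 0.9,"tz": 0,"turn": -0.2,"jaw": -1},{"tx": 6,"ty": 1.9,"tz": 0,"turn": -0.2,"jaw": -1},{"tx": 9.4,"ty": 2.9,"tz": 0,"turn": -0.2,"jaw": -1},{"tx": 9.4,"ty": 2.9,"tz": 0,"turn": -0.2,"jaw": -1},{"tx": 9.4,"ty": 2.9,"tz": 0,"turn": -0.2,"jaw": -1}]'

```text
time_s: 6.42
position: [0.5471, 0.249, 0.1505]
tool_rot: [[-0.245, 0.969, -0.015], [0.969, 0.245, 0.002], [0.006, -0.014, -1.0]]
ft_force: [-0.7, -1.3, -3.4]
grip_width: 0.009
```

```bash
python3 - <<'E'
from h import *
to([.5477,.2482,.115],14); print(telemetry.observe()["tool_rot"].round(4))
E
```

```text
t 6.4167 pos [0.5471 0.249  0.1505] yaw 14.21 F [-0.68 -1.26 -3.38] w 0.009 -> shift cm [-0.12  0.09  3.55] turn 0.21
[[-0.2453  0.9693 -0.0152]
 [ 0.9694  0.2454  0.0022]
 [ 0.0059 -0.0142 -0.9999]]
```

Request:
apply_moves --motion '[{"tx": -0.1,"ty": 0.1,"tz": 2,"turn": 0.2,"jaw": -1},{"tx": -0.1,"ty": 0.1,"tz": 4,"turn": 0.2,"jaw": -1},{"tx": -0.1,"ty": 0.1,"tz": 5,"turn": 0.2,"jaw": -1},{"tx": -0.1,"ty": 0.1,"tz": 5,"turn": 0.2,"jaw": -1},{"tx": -0.1,"ty": 0.1,"tz": 5,"turn": 0.2,"jaw": -1}]'

```text
time_s: 6.83
position: [0.5475, 0.2477, 0.1002]
tool_rot: [[-0.241, 0.97, -0.017], [0.97, 0.241, 0.002], [0.006, -0.016, -1.0]]
ft_force: [0.2, 0.3, -3.0]
grip_width: 0.0086
```

```bash
python3 - <<'E'
from h import *
to([.5477,.2482,.0588],14); print(telemetry.observe()["tool_rot"].round(4))
c=cam("wrist"); im,d=get_image("wrist"); save("w4",im); np.savez("w4.npz",im=im,d=d,c=np.array(c,object))
P=cloud(c,d); s=telemetry.observe(); T=(P-s["position"])@s["tool_rot"]
m=(T[...,2]>.018)&(T[...,2]<.036)&(abs(T[...,0])<.06)&(abs(T[...,1])<.06)
r=cv2.minAreaRect(T[m][:,:2].astype(np.float32)); print(r, s["position"]+s["tool_rot"]@np.array([*r[0],.044]))
m&=(abs(T[...,0])<.045)&(abs(T[...,1])<.042)&(abs(T[...,1])>.02)&(T[...,2]>.026)
Q=P[m]; A=np.c_[Q[:,:2],np.ones(len(Q))]; print("world plane",np.linalg.lstsq(A,Q[:,2],rcond=None)[0],np.median(Q[:,2]))
print("studs px",proj(c,[[.5477,.2755,.039],[.5477,.2755,.015],[.5543-.0006,.2755,.039],[.5666,.2251,.039]]).round(1))
save("w4c",cv2.resize(im[130:380,200:470],None,fx=2.2,fy=2.2))
E
```

```text
t 6.8333 pos [0.5475 0.2477 0.1002] yaw 13.96 F [ 0.19  0.35 -3.04] w 0.0086 -> shift cm [0.02 0.09 4.14] turn -0.04
[[-0.2411  0.9704 -0.0165]
 [ 0.9705  0.2412  0.0018]
 [ 0.0057 -0.0156 -0.9999]]
((-0.0008769072592258453, -0.000324055552482605), (0.08051202446222305, 0.08464660495519638), 89.87303161621094) [0.54726562 0.24719454 0.0571101 ]
world plane [-0.01109419 -0.00276082  0.0760934 ] 0.06936796995311079
studs px [[336.6 200.5]
 [335.9 192.4]
 [347.8 203.2]
 [346.8 295.1]]
```

View pics/w4c.png

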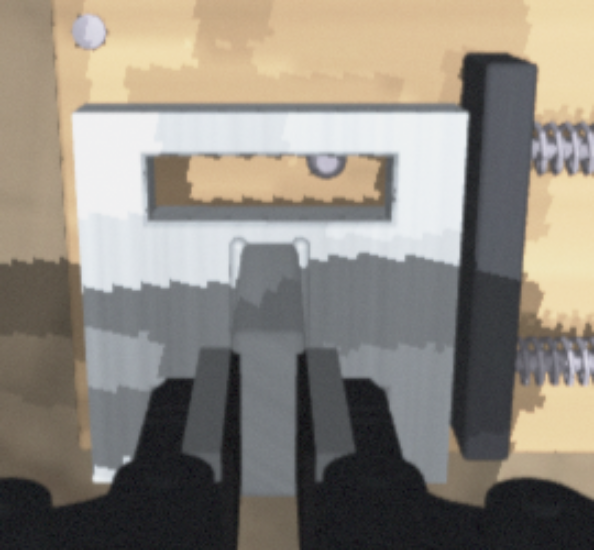

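The stud shows through the slot at full-frame pixel (348.6,203.6), against a predicted (347.8,203.2), so the alignment is good. Lowering onto the plate.

Request:
apply_moves --motion '[{"tx": 0,"ty": 0,"tz": 1,"turn": 0,"jaw": -1},{"tx": 0,"ty": 0,"tz": 2,"turn": 0,"jaw": -1},{"tx": 0,"ty": 0,"tz": 3,"turn": 0,"jaw": -1},{"tx": 0,"ty": 0,"tz": 3.8,"turn": 0,"jaw": -1},{"tx": 0,"ty": 0,"tz": 3.8,"turn": 0,"jaw": -1}]'

```text
time_s: 7.3
position: [0.5464, 0.2478, 0.0608]
tool_rot: [[-0.241, 0.97, -0.018], [0.97, 0.241, 0.001], [0.006, -0.017, -1.0]]
ft_force: [0.2, 0.1, -4.0]
grip_width: 0.0091
```

```bash
python3 - <<'E'
from h import *
to([.5477,.2482,.0588],14); print(telemetry.observe()["tool_rot"].round(4))
E
```

```text
t 7.3 pos [0.5464 0.2478 0.0608] yaw 13.97 F [ 0.21  0.07 -4.04] w 0.0091 -> shift cm [0.   0.14 0.2 ] turn -0.03
[[-0.2413  0.9703 -0.0183]
 [ 0.9704  0.2413  0.0014]
 [ 0.0058 -0.0174 -0.9998]]
```

Request:
apply_moves --motion '[{"tx": 0,"ty": 0.1,"tz": 0.1,"turn": 0,"jaw": -1},{"tx": 0,"ty": 0.1,"tz": 0.2,"turn": 0,"jaw": -1},{"tx": 0,"ty": 0.1,"tz": 0.3,"turn": 0,"jaw": -1},{"tx": 0,"ty": 0.1,"tz": 0.3,"turn": 0,"jaw": -1}]'

```text
time_s: 7.63
position: [0.5479, 0.2483, 0.0594]
tool_rot: [[-0.241, 0.97, -0.016], [0.97, 0.242, 0.002], [0.006, -0.015, -1.0]]
ft_force: [-1.9, -1.2, 5.1]
grip_width: 0.0088
```

Contact with the plate. I'll slacken the jaws briefly so the bracket settles flat, then regrip.

Request:
apply_moves --motion '[{"tx": 0,"ty": 0,"tz": -0.1,"turn": 0,"jaw": -0.5},{"tx": 0,"ty": 0,"tz": -0.1,"turn": 0,"jaw": -0.4},{"tx": 0,"ty": 0,"tz": -0.1,"turn": 0,"jaw": -0.4},{"tx": 0,"ty": 0,"tz": -0.1,"turn": 0,"jaw": -0.4},{"tx": 0,"ty": 0,"tz": -0.1,"turn": 0,"jaw": -0.4}]'

```text
time_s: 8.05
position: [0.548, 0.2483, 0.0604]
tool_rot: [[-0.241, 0.97, -0.016], [0.97, 0.241, 0.002], [0.006, -0.015, -1.0]]
ft_force: [0.1, -0.2, -0.5]
grip_width: 0.0255
```

```bash
cat > chk.py <<'E'
from h import *
import sys
n=sys.argv[1]
to([.5477,.2482,.0588],14); print(telemetry.observe()["tool_rot"].round(4))
c=cam("wrist"); im,d=get_image("wrist"); P=cloud(c,d); s=telemetry.observe(); T=(P-s["position"])@s["tool_rot"]
np.savez(n+".npz",im=im,d=d,c=np.array(c,object))
a=np.radians(14); ex=np.array([np.cos(a),np.sin(a)]); ey=np.array([-ex[1],ex[0]]); o=np.array([.5603,.2503])
L=np.stack([(P[...,:2]-o)@ex,(P[...,:2]-o)@ey,P[...,2]-.015],-1)
hsv=cv2.cvtColor(im,cv2.COLOR_RGB2HSV)
m=(L[...,2]>.0085)&(L[...,2]<.020)&(abs(L[...,1])<.05)&(L[...,0]>-.08)&(L[...,0]<.056)&(hsv[...,2]>90)&(hsv[...,1]<60)
b=max(cv2.findContours(m.astype(np.uint8),0,1)[0],key=cv2.contourArea)
k=np.zeros(m.shape,np.uint8);cv2.drawContours(k,[b],-1,1,-1); m&=k>0
Q=L[m]; print("foot rect in stud frame",cv2.minAreaRect(Q[:,:2].astype(np.float32)), "xmax",np.percentile(Q[:,0],[.5,99.5]).round(4))
mm=m&(L[...,2]<.017); Q=L[mm]; A=np.c_[Q[:,:2],np.ones(len(Q))]; print("slope x,y, z0",np.linalg.lstsq(A,Q[:,2],rcond=None)[0].round(4))
g=(L[...,2]>.025)&(L[...,2]<.034)&(L[...,0]>.02)&(L[...,0]<.075)&(hsv[...,2]<110)&(L[...,1]>0)&(L[...,1]<.045)
if g.sum(): print("bar top x range",np.percentile(L[g][:,0],[1,99]).round(4),g.sum())
save(n+"c",cv2.resize(im[130:380,200:470],None,fx=2.2,fy=2.2))
E
python3 chk.py w5
```

```text
t 8.05 pos [0.548  0.2483 0.0604] yaw 13.97 F [ 0.06 -0.2  -0.52] w 0.0255 -> shift cm [-0.   -0.03  0.16] turn -0.03
[[-0.2414  0.9703 -0.0156]
 [ 0.9704  0.2414  0.002 ]
 [ 0.0057 -0.0147 -0.9999]]
foot rect in stud frame ((-0.0131082683801651, 0.009702656418085098), (0.08049894869327545, 0.0666220411658287), 0.29129812121391296) xmax [-0.0527  0.0267]
slope x,y, z0 [-0.0011 -0.0057  0.0136]
bar top x range [0.0348 0.0464] 3091
```

View pics/w5c.png

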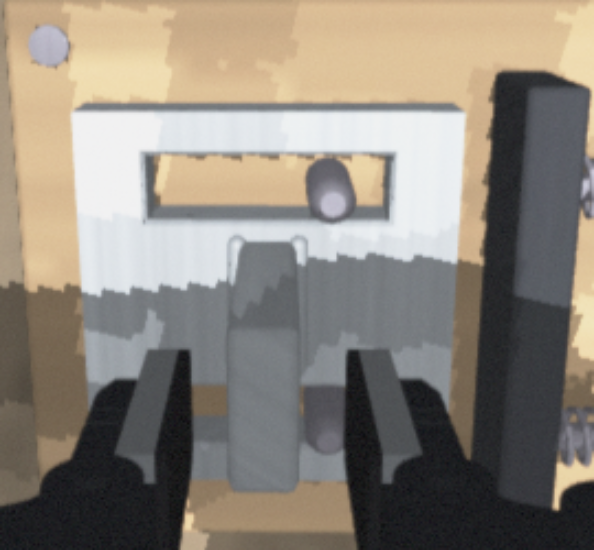

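The bracket is seated flat (slope about 0), both studs are through the slots, and its end is about 8 mm clear of the bar. Its centre is at -13 mm, so it needs about 23 mm of travel. Regripping.

Request:
apply_moves --motion '[{"tx": 0,"ty": 0,"tz": 0.05,"turn": 0,"jaw": -1},{"tx": 0,"ty": 0,"tz": 0.05,"turn": 0,"jaw": -1},{"tx": 0,"ty": 0,"tz": 0.05,"turn": 0,"jaw": -1},{"tx": 0,"ty": 0,"tz": 0.05,"turn": 0,"jaw": -1},{"tx": 0,"ty": 0,"tz": 0.05,"turn": 0,"jaw": -1}]' --squeeze 80

```text
time_s: 8.52
position: [0.5481, 0.2483, 0.0599]
tool_rot: [[-0.241, 0.97, -0.015], [0.97, 0.241, 0.002], [0.006, -0.014, -1.0]]
ft_force: [1.1, 0.8, 1.7]
grip_width: 0.0088
```

Request:
apply_moves --motion '[{"tx": 0,"ty": 0.2,"tz": 0,"turn": 0,"jaw": -1},{"tx": 0,"ty": 0.4,"tz": 0,"turn": 0,"jaw": -1},{"tx": 0,"ty": 0.6,"tz": 0,"turn": 0,"jaw": -1},{"tx": 0,"ty": 0.7,"tz": 0,"turn": 0,"jaw": -1},{"tx": 0,"ty": 0.7,"tz": 0,"turn": 0,"jaw": -1}]'

```text
time_s: 8.93
position: [0.5552, 0.2501, 0.0599]
tool_rot: [[-0.241, 0.97, -0.015], [0.97, 0.241, 0.002], [0.006, -0.014, -1.0]]
ft_force: [-0.7, -1.0, 3.5]
grip_width: 0.0087
```

```bash
python3 chk.py w6
```

```text
t 8.9333 pos [0.5552 0.2501 0.0599] yaw 13.97 F [-0.66 -0.96  3.46] w 0.0087 -> shift cm [ 0.   -0.77  0.12] turn -0.03
[[-0.2414  0.9703 -0.015 ]
 [ 0.9704  0.2414  0.0021]
 [ 0.0057 -0.014  -0.9999]]
foot rect in stud frame ((-0.004739493131637573, 0.0006072297692298889), (0.08052073419094086, 0.08479061722755432), 0.026269979774951935) xmax [-0.0446  0.0351]
slope x,y, z0 [-0.0015 -0.0032  0.0136]
bar top x range [0.0351 0.0467] 3087
```

The bracket's end is now at the bar face. Pressing the remaining ~15 mm.

Request:
apply_moves --motion '[{"tx": 0,"ty": 0.3,"tz": -0.01,"turn": 0,"jaw": -1},{"tx": 0,"ty": 0.6,"tz": -0.01,"turn": 0,"jaw": -1},{"tx": 0,"ty": 0.9,"tz": -0.02,"turn": 0,"jaw": -1},{"tx": 0,"ty": 1.2,"tz": -0.02,"turn": 0,"jaw": -1},{"tx": 0,"ty": 1.4,"tz": -0.02,"turn": 0,"jaw": -1}]'

```text
time_s: 9.4
position: [0.5672, 0.2531, 0.0601]
tool_rot: [[-0.242, 0.97, -0.019], [0.97, 0.242, 0.001], [0.005, -0.018, -1.0]]
ft_force: [-12.2, -3.3, 12.0]
grip_width: 0.0088
```

```bash
python3 chk.py w7; python3 -c "
from h import *
for i in range(4): print(telemetry.observe()['ft_force'].round(2)); get_image('top')"
```

```text
t 9.4 pos [0.5672 0.2531 0.0601] yaw 13.99 F [-12.2   -3.26  11.98] w 0.0088 -> shift cm [-0.01 -2.01  0.17] turn -0.01
[[-2.416e-01  9.702e-01 -1.930e-02]
 [ 9.703e-01  2.417e-01  9.000e-04]
 [ 5.500e-03 -1.850e-02 -9.998e-01]]
foot rect in stud frame ((0.0071020349860191345, 0.0006790496408939362), (0.0845191702246666, 0.0806170105934143), 89.99163818359375) xmax [-0.0325  0.047 ]
slope x,y, z0 [-0.0082 -0.0037  0.0139]
bar top x range [0.047  0.0586] 3075
[-10.15  -3.54   9.78]
[-10.44  -3.61   8.67]
[-10.    -2.78   8.8 ]
[-9.63 -3.18  9.79]
```

Request:
apply_moves --motion '[{"tx": 0,"ty": 0.2,"tz": 0.08,"turn": 0,"jaw": -1},{"tx": 0,"ty": 0.4,"tz": 0.15,"turn": 0,"jaw": -1},{"tx": 0,"ty": 0.5,"tz": 0.15,"turn": 0,"jaw": -1},{"tx": 0,"ty": 0.5,"tz": 0.15,"turn": 0,"jaw": -1},{"tx": 0,"ty": 0.5,"tz": 0.15,"turn": 0,"jaw": -1}]'

```text
time_s: 10.07
position: [0.5702, 0.2539, 0.0599]
tool_rot: [[-0.242, 0.97, -0.023], [0.97, 0.242, -0.001], [0.005, -0.022, -1.0]]
ft_force: [-15.3, -6.1, 19.3]
grip_width: 0.0089
```

```bash
python3 chk.py w8; python3 -c "
from h import *
for i in range(3): print(telemetry.observe()['ft_force'].round(2)); get_image('top')"
```

```text
t 10.0667 pos [0.5702 0.2539 0.0599] yaw 14.01 F [-15.3   -6.11  19.34] w 0.0089 -> shift cm [-0.   -2.32  0.16] turn 0.01
[[-2.420e-01  9.700e-01 -2.280e-02]
 [ 9.703e-01  2.421e-01 -5.000e-04]
 [ 5.000e-03 -2.230e-02 -9.997e-01]]
foot rect in stud frame ((0.010441713035106659, 0.0006179958581924438), (0.08482617884874344, 0.08045434951782227), 89.92372131347656) xmax [-0.0293  0.0503]
slope x,y, z0 [-0.0037 -0.0041  0.0137]
bar top x range [0.0503 0.0619] 3088
[-15.09  -5.02  19.96]
[-15.21  -5.41  19.29]
[-14.99  -5.85  20.24]
```

View pics/w8c.png

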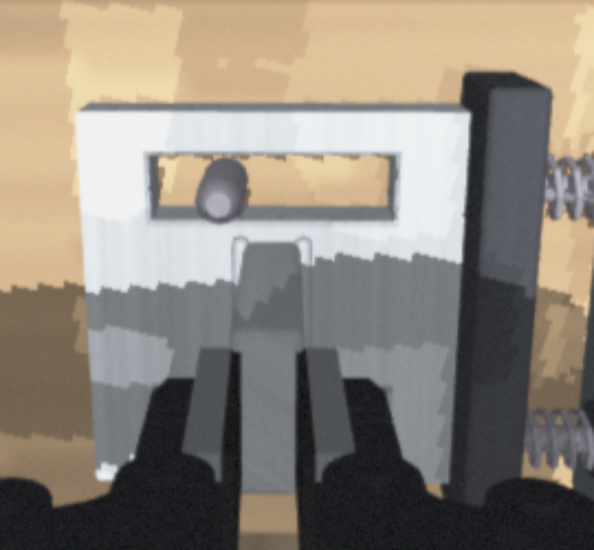

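The bracket is against the bar, with the visible stud inside its slot. The bar is pushed back about 15 mm, the springs are compressed and the web is still gripped. Handing in.

```bash
python3 -c "
from h import *
print(close_job())"
```

```text
the job is handed in; nothing more can be done
None
```

The bracket is on the plate with its slots over both studs, pressed against the stop bar. The fingers still grip its web and hold the push. I handed the job in at about 10 s on the robot's clock.

I placed the plain aluminium bracket about 8 mm clear of the bar and let it settle flat. Then I regripped it and slid it along the studs into the bar. I did not touch the spanner, plane, sanding block or the red and turquoise look-alikes, but I took no final picture of them.

Last checks:
- **Push:** the bar stands 15.2 mm back, which is about 12.2 N on the springs. The bracket's centre is at +10.4 mm from the studs; the 12 N point is +10 mm.
- **Wrist force disagrees:** it read about 16 N along the push. I put the extra down to friction, because the fingers also press the bracket down with about 20 N to keep it flat. Readings were steady over the last three.
- **Flatness:** the foot's slope measured 0.2° both along and across the plate. When settled it measured 0.1° along and 0.3° across, so it is close to flat but may not be perfectly so.
- **Studs:** both were seen through the slots before the slide. In the last picture only one is visible, since the fingers hide the other.

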